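# Read a colour reference tile in the sample stage with a hand-held roast-colour meter

### The arm

A 6-joint arm with a two-finger parallel gripper is mounted at the origin on the work surface. World frame = base frame: x ahead of the robot, y to its left, z up, the work surface at z = 0. Lengths are in m, angles in degrees, forces in N, time in s.
With the tool pointing down it reaches from about 0.325 to 0.775 m from the base axis. Payload 5.5 kg.
Tool frame: the origin (TCP) lies on the centre line of the jaws, within the pads' length; the fingertips stand 17 mm ahead of it and the grasp point (between the pads) lies 2 mm behind it; z points along the fingers, x is the direction in which the jaws open and shut, and the axes are right-handed (so a half turn about z gives the same grasp; the last joint's range is limited). The gripper opens to 88 mm and grips with 3 to 60 N. Pads are 20 mm wide; open, the fingers measure 115 mm over their backs; the gripper's body (75 mm by 178 mm) begins 61 mm behind the grasp point.
Start: joints at [70.262, 5.22, 70.514, -0, 104.267, -3.249], TCP at [0.17, 0.575, 0.24] pointing down, gripper open.
Joint ranges: [-164.24, 164.24], [-49.07, 125.15], [9.68, 141.18], [-86.29, 266.29], [3.28, 154.24], [-151.56, 151.56]. Speed limits (degrees/s): [147.25, 147.25, 172.46, 180, 180, 180].

### API

Orientations are given as a 3x3 rotation matrix whose columns are the frame's x, y, z axes.
In Python, from rig import robot, fingers, inverse_kinematics, camera, finish_job gives the robot as it stands. The module is installed in compiled form; this text tells all that it offers. Calls block until the motion is done:
- robot.move_pose(position, orientation): joint-space move of the TCP to a pose.
- robot.movel(position, max_speed=0.15, rotation=None, guard=None): straight line of the TCP; rotation=None keeps the orientation; max_speed is the mean speed in m/s. With guard (N) it stops when the force on the tool has changed by that much, and returns True; else False.
- robot.movej(angles): joint-space move.
- fingers.grip(opening, grip_force=None): finger opening in m; grip_force is the grip in N (None keeps the last); returns when the fingers have stopped.
- robot.sleep(seconds).
- inverse_kinematics(position, orientation): joint angles nearest the present ones, or None.
- camera(name): name is "side" or "top"; returns a dict with "image" (420x560x3 uint8, red, green, blue), "depth" (420x560 float32, m along the optical axis (not along the pixel's ray), 0 where there is no reading), "camera_matrix" (3x3 intrinsics, pixels), "xyz" and "orientation" of the camera in the world. Camera axes: x right, y up, looking along -z (the intrinsics and any distortion apply to the point x, -y, -z); pixel columns grow to the right and rows downward; lengths in m; the calibration is good to about 2 mm. A picture is of the moment at which its call begins.
A pose or a line that the arm cannot do raises robot.Unreachable and nothing moves.
- finish_job(): hands the job in, once; it reports no verdict.
Readings, each from a call of its own:
- robot.get_time_s(): time.
- robot.get_qpos(): joint angles.
- robot.get_joint_vel(): joint speeds.
- robot.get_joint_efforts(): joint torques, N m.
- robot.get_position(): TCP position.
- robot.get_eef_rot(): TCP orientation.
- robot.get_wrist_force(): force on the tool from outside, world axes, zero at the start.
- robot.get_wrist_torque(): the same for the moment, N m.
- robot.get_width(): finger opening in m.
Only numpy, scipy, OpenCV 4.12 (cv2) and the standard library are available. Lean on these libraries where they do the work, as an engineer would, in place of code of your own. Each camera call takes 0.05 s, during which the arm holds its last target.

### The job

Check the roast-colour meter against the medium-brown reference tile: slide the tray with that tile fully home into the slot of the sample stage, its front plate closed against the stage, with the tile still in its recess. Then take the white hand-held meter out of its charging dock and hold it upright on the light port in the stage's lid, centred in the orange ring, its sprung nose gently pressed about half way in; never press hard, and leave the other things on the bench where they are. Finish while still holding the meter pressed on the port like that: do not let go of it.

Things in the scene. Friction and masses are not known exactly. Their poses are not given: they have to be found in the camera images.
- stage: Sample stage: low blue-grey box with aluminium lid, fixed; 110 mm deep (x -48 to 62), 128 wide (y), 35 high. Origin on the bench straight below the port; z up. The slot opens through the front face (x = -48 mm), which looks along the stage's own -x; the tray slides in along +x. Home: the tray's origin at (0, 0, 10) mm here, axes parallel to the stage's.
- slot (a point): Middle of the slot's floor at its mouth: (-48, 0, 10) mm in the stage's frame. The slot is 88 mm wide and 19 mm high (floor 10, roof 29 mm above the bench), runs along the stage's x, and its mouth widens to about 98 mm over the first 12 mm.
- port (a point): Centre of the light port on the level, rigid top face of the stage's lid, 35 mm above the bench: a 24 mm hole inside a printed orange ring (42 to 56 mm diameter).
- tray: Loaded sample tray, loose on the bench, about 220 g: aluminium plate x -48 to 48 mm, 84 wide (y), 10 thick, with a round recess (52 mm, 6 deep) for the tile. Origin: underside below the recess's centre; z up. At the front a dark upright plate (x -52 to -48, 112 wide, 24 high) that stops against the stage's front face when home.
- tray_grip (a point): Pinch point in the tray's black upright grip fin: (-78, 0, 20) mm in the tray's frame, axes as the tray's. The fin sticks out of the front plate along the tray's -x: x -99 to -52, 12 mm thick in y, z 3 to 33 mm. Pinch it from above, fingers closing along the tray's y.
- tile: Medium-brown ceramic reference tile, a loose disc 50 mm across and 5 mm thick, about 30 g, lying in the tray's recess (1 mm below the tray's top). Origin: centre of its underside, 4 mm above the tray's underside.
- meter: White hand-held roast-colour meter, loose, about 215 g, standing in the dock. Origin: centre of the nose face with the nose fully out; z up the body, screen on -x. Body z 30 to 150 mm, 38 deep (x), 46 wide (y), flat sides. Below it a steel collar and the black nose with orange band, 36 mm across. In the dock its z axis leans 20 degrees from vertical, the screen tipped upwards.
- meter_grip (a point): Pinch point on the meter's axis, to be held across the 46 mm width (y): (0, 0, 120) mm in the meter's frame, 30 mm below its top end. Axes as the meter's.
- meter_tip (a point): Centre of the flat face of the sprung nose (moves with the nose).
- meter_nose (a joint): How far the sprung nose is pushed into the meter, in m: 0 fully out, 0.008 fully in (hard stop). 3 N starts it and each further mm takes 1.2 N more, so about 7.8 N half way (0.004). The meter's own weight does not push it in.
- dock: Dark charging dock, fixed, foot plate 130 x 95 mm. Its pocket (42 x 50 mm inside, side walls 40 mm high, back rest 70 mm) leans back 20 degrees. Origin: centre of the pocket's floor, 27 mm above the bench; its z runs up the leaning pocket, parallel to the meter's z, and its front is -x. Draw the meter out along the meter's own axis: 75 mm clears the back rest.
- light_tile: Bystander: light-brown reference tile, 50 mm disc in the dark wooden tile box at the back. Leave.
- dark_tile: Bystander: very dark reference tile, 50 mm disc in the same tile box. Leave.
- tin: Bystander: steel sample tin, 74 mm across, 110 mm high. Leave.
- jar: Bystander: amber glass jar with black cap, 66 mm across, 100 mm high. Leave.
- bowl: Bystander: white cupping bowl, 110 mm across, 55 mm high. Leave.
- spoon: Bystander: steel cupping spoon lying on the bench near the robot. Leave.
- brush: Bystander: brush lying on the bench near the robot, to its right. Leave.
Mind the look-alikes: they are no part of the job. What is shaped like the stage but yellow is not meant. What is shaped like the dock but green is not meant.

How it is judged:
By the outcome, as a careful person would: the job done as asked, in the order asked, and still so for the second after the job is handed in, while the arm keeps its last pose, push and grip.
It also fails if it takes over 64 s, if anything falls off the work surface, if the arm or the gripper's body presses on something with over 40 N, if the wrist force passes 120 N, or if a joint passes its speed limit or range.

## Working session

There is one attempt and no reset: what is moved stays moved. The work goes in short steps, each a Python script; the robot and the scene stay as the last script left them, time stands still between calls to the robot, and variables do not carry over. Pictures are saved under pics/ and viewed, and the job is handed in when it is done.

```bash
mkdir -p pics; python3 - <<'E'
from rig import robot,camera
import cv2,numpy as np
for n in("top","side"):
    c=camera(n); cv2.imwrite(f"pics/{n}0.png",cv2.resize(c["image"][:,:,::-1],(800,600),interpolation=cv2.INTER_CUBIC))
    np.savez(f"{n}0.npz",**c)
    print(n,c["camera_matrix"],c["xyz"],c["orientation"],c.keys())
print(robot.get_time_s())
E
```

```text
top [[485.63145022   0.         276.38501037]
 [  0.         485.63145022 203.30289542]
 [  0.           0.           1.        ]] [ 0.4377086  -0.00843301  1.23218859] [[-0.01732818  0.99509474 -0.09739704]
 [-0.99979559 -0.01825975 -0.00868139]
 [-0.01041725  0.0972267   0.99520774]] dict_keys(['image', 'depth', 'camera_matrix', 'xyz', 'orientation'])
side [[444.07937801   0.         272.47248051]
 [  0.         444.07937801 214.74465847]
 [  0.           0.           1.        ]] [ 0.22039251 -0.70930745  1.0720726 ] [[ 0.89946868  0.34403531 -0.26943607]
 [-0.43697077  0.71313739 -0.54817115]
 [ 0.0035547   0.61079847  0.79177812]] dict_keys(['image', 'depth', 'camera_matrix', 'xyz', 'orientation'])
0.1
```

View pics/top0.png

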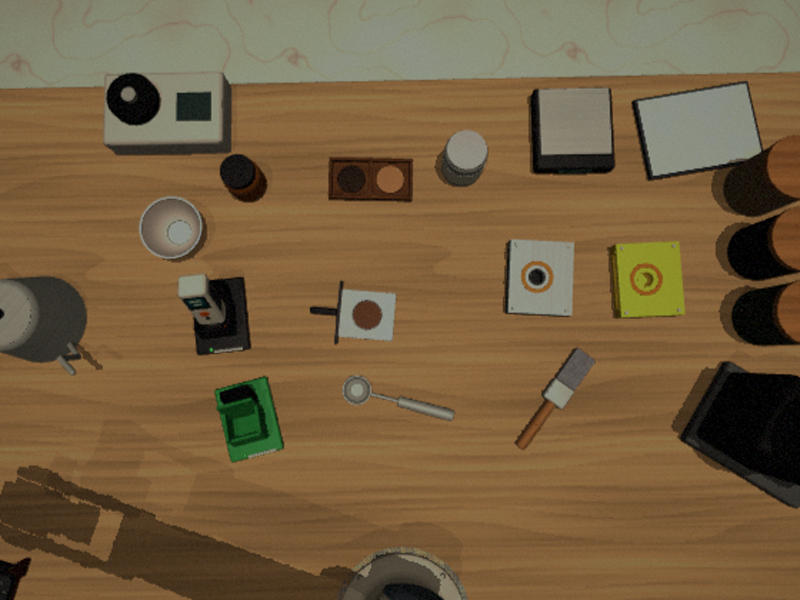

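View pics/side0.png

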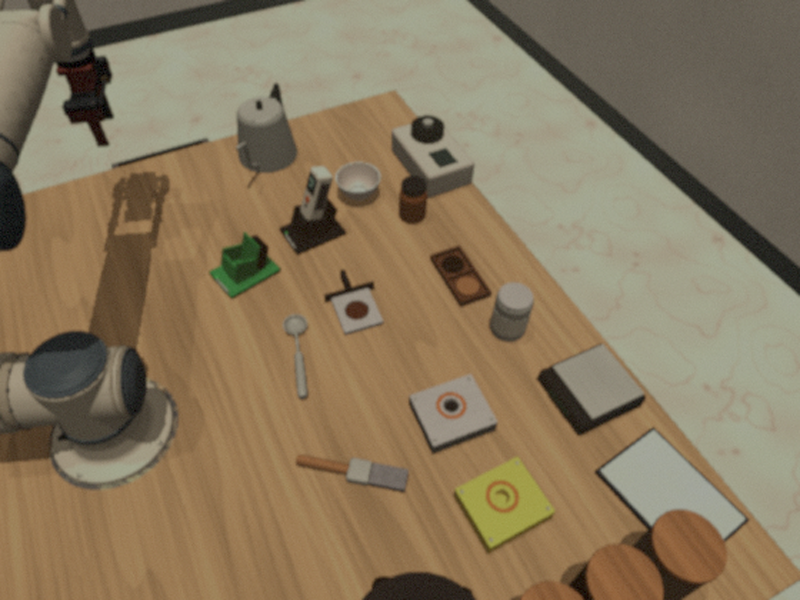

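The top view (800x600 frame) shows these candidates:
- **Stage:** aluminium-lidded box at (540,277). The yellow box at (648,279) is a look-alike.
- **Dock with the meter:** dark, at (218,312). The green dock at (248,418) is empty and a look-alike.
- **Tray with the medium-brown tile:** (366,314), fin pointing left. The box tiles at (352,180) and (390,180) are bystanders.

Next are close crops to check these choices.

```bash
cat >h.py <<'E'
import numpy as np,cv2
def load(n): return dict(np.load(n))
def ray(c,u,v):
    K=c["camera_matrix"]; d=np.stack([(np.asarray(u,float)-K[0,2])/K[0,0],-(np.asarray(v,float)-K[1,2])/K[1,1],-np.ones(np.shape(u))],-1)
    return d@c["orientation"].T
def atz(c,u,v,z):
    d=ray(c,u,v); return c["xyz"]+d*((z-c["xyz"][2])/d[...,2])[...,None]
def cloud(c):
    v,u=np.mgrid[0:420,0:560]; P=c["xyz"]+ray(c,u,v)*c["depth"][...,None]; P[c["depth"]==0]=np.nan; return P
def crop(c,u0,v0,u1,v1,s,fn):
    cv2.imwrite(fn,cv2.resize(c["image"][v0:v1,u0:u1,::-1],None,fx=s,fy=s,interpolation=cv2.INTER_CUBIC))
E
python3 - <<'E'
from h import *
c=load("top0.npz")
crop(c,345,160,485,230,5.7,"pics/stage.png")
crop(c,115,185,295,250,4.4,"pics/trdock.png")
crop(c,205,190,295,250,8,"pics/tray.png")
s=load("side0.npz")
crop(s,180,110,280,240,4.6,"pics/side_c.png")
E
```

```text
(no output)
```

View pics/stage.png

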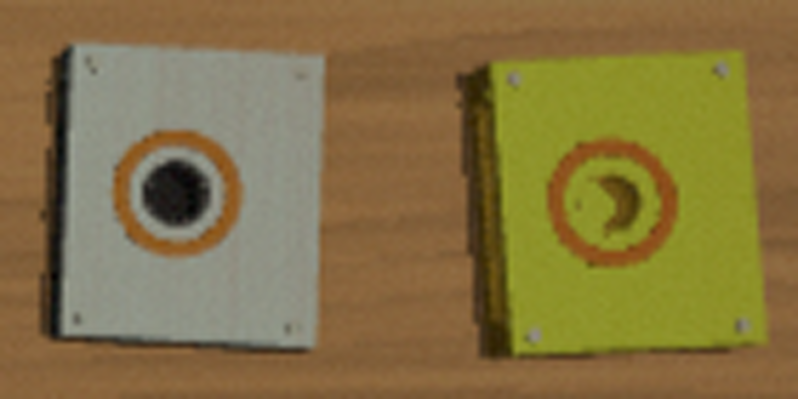

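View pics/tray.png

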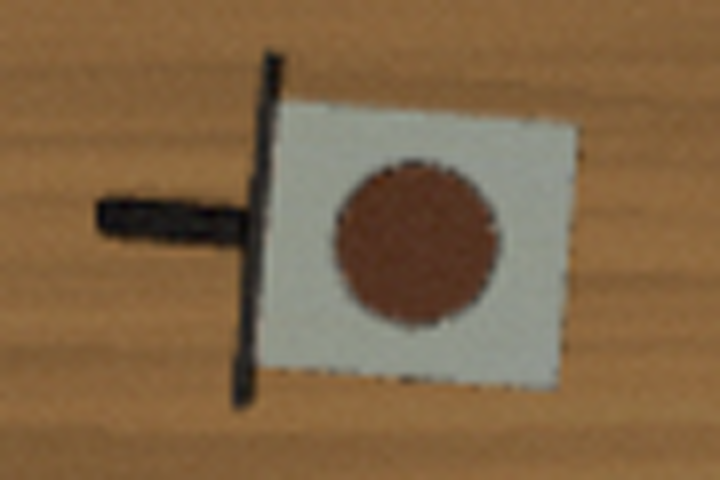

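View pics/trdock.png

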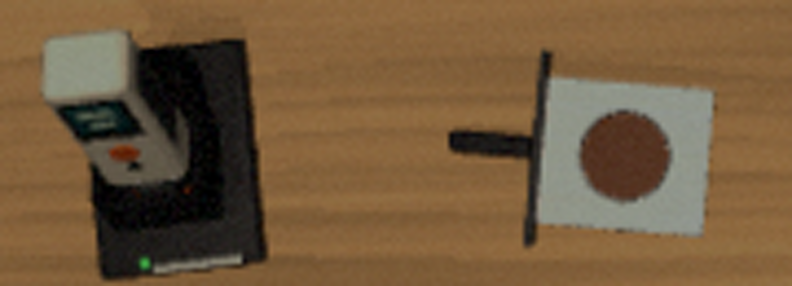

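View pics/side_c.png

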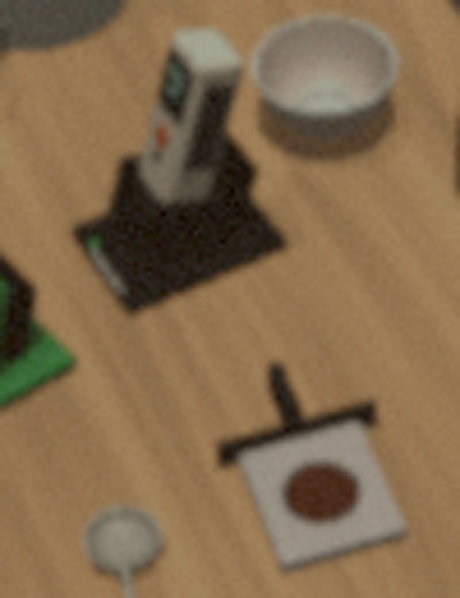

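```bash
python3 - <<'E'
from h import *
np.set_printoptions(precision=4,suppress=True)
c=load("top0.npz"); s=load("side0.npz")
def cr(pts,u0,v0,sc,z):
    p=(np.array(pts,float)+.5)/sc-.5+[u0,v0]; return atz(c,p[:,0],p[:,1],np.full(len(p),z)),p
L,_=cr([(70,45),(324,57),(315,348),(60,335)],345,160,5.7,.035)
R,_=cr([(177.5,193)],345,160,5.7,.035)
print("lid",L[:,:2].tolist(),"mean",L.mean(0),"ring",R)
print("sides",[np.linalg.norm(L[i]-L[(i+1)%4]) for i in range(4)],[np.degrees(np.arctan2(*(L[b]-L[a])[[1,0]])) for a,b in((0,1),(3,2),(0,3),(1,2))])
T,_=cr([(278,102),(578,125),(556,387),(257,365)],205,190,8,.010)
t,_=cr([(416,243)],205,190,8,.009)
f,_=cr([(97,217),(245,226)],205,190,8,.033)
print("tray",T[:,:2].tolist(),T.mean(0),"tile",t,"fin",f)
print("sides",[np.linalg.norm(T[i]-T[(i+1)%4]) for i in range(4)],[np.degrees(np.arctan2(*(T[b]-T[a])[[1,0]])) for a,b in((0,1),(3,2),(0,3),(1,2))])
for n,k in(("top",c),("side",s)):
    P=cloud(k);
    # orange ring etc via masks
    def m(center,r,zlo,zhi): return (np.hypot(P[...,0]-center[0],P[...,1]-center[1])<r)&(P[...,2]>zlo)&(P[...,2]<zhi)
    q=m(L.mean(0),.09,.03,.04); cc,sz,a=cv2.minAreaRect(P[q][:,:2].astype(np.float32)*1000); print(n,"lid",cc,sz,a,np.median(P[q][:,2]))
    img=k["image"].astype(int); o=q&(img[...,0]-img[...,2]>60); print(n,"ring px",o.sum(),"rect",cv2.minAreaRect(P[o][:,:2].astype(np.float32)*1000))
    q=m(T.mean(0),.075,.006,.014)&(img[...,0]-img[...,2]<40)&(img[...,1]>80); print(n,"tray",cv2.minAreaRect(P[q][:,:2].astype(np.float32)*1000),np.median(P[q][:,2]))
    q=m(t[0],.035,.005,.014)&(img[...,0]-img[...,2]>30); print(n,"tile",P[q].mean(0),q.sum(),cv2.minAreaRect(P[q][:,:2].astype(np.float32)*1000))
    q=m(f[0]-[0,.0,0],.07,.025,.04); print(n,"fin/plate high",q.sum(),cv2.minAreaRect(P[q][:,:2].astype(np.float32)*1000))
E
```

```text
lid [[0.6408246360812323, -0.19998191774117277], [0.6334111419065839, -0.310433135302958], [0.5064148509754629, -0.301179121700106], [0.5140187458572292, -0.19142298951579106]] mean [ 0.5737 -0.2508  0.035 ] ring [[ 0.5749 -0.2444  0.035 ]]
sides [np.float64(0.11069973512505964), np.float64(0.12733300702498032), np.float64(0.11001921545545473), np.float64(0.12709440997883883)] [np.float64(-93.83993757632038), np.float64(-93.96311390885073), np.float64(176.13860370552965), np.float64(175.8323156471279)]
tray [[0.5615597583942601, 0.09601741095377926], [0.5525135989049399, 0.0012308271133491793], [0.470042459330221, 0.00957509105905383], [0.4785967500121791, 0.10344606072265436]] [0.5157 0.0526 0.01  ] tile [[0.5162 0.053  0.009 ]] fin [[0.5245 0.1505 0.033 ]
 [0.5208 0.1047 0.033 ]]
sides [np.float64(0.0952172751009243), np.float64(0.08289219265738092), np.float64(0.09425993228650256), np.float64(0.08329493140157958)] [np.float64(-95.45163314294942), np.float64(-95.2068786867297), np.float64(174.88328351718468), np.float64(174.22258921691636)]
top lid (573.988525390625, -251.159545898
[... 546 characters left out ...]
493225097656, 94.84051513671875), 85.17119598388672)
side lid (575.0310668945312, -252.39788818359375) (113.23258209228516, 129.31838989257812) 85.55393981933594 0.03472954171456011
side ring px 114 rect ((575.8198852539062, -245.66708374023438), (53.06739044189453, 50.79066467285156), 63.816192626953125)
side tray ((516.1304321289062, 50.38612747192383), (104.38807678222656, 83.30677032470703), 83.94187927246094) 0.009838444613859965
side tile [0.5159 0.0498 0.0091] 136 ((515.740478515625, 50.241722106933594), (42.48752975463867, 44.826900482177734), 31.70966339111328)
side fin/plate high 67 ((527.0842895507812, 103.9715576171875), (65.75545501708984, 68.27489471435547), 47.124053955078125)
```

```bash
python3 - <<'E'
from h import *
from scipy.optimize import least_squares
np.set_printoptions(precision=4,suppress=True)
def Rm(yaw,lean):
    cy,sy=np.cos(yaw),np.sin(yaw);cl,sl=np.cos(lean),np.sin(lean)
    return np.array([[cy,-sy,0],[sy,cy,0],[0,0,1]])@np.array([[cl,0,sl],[0,1,0],[-sl,0,cl]])
def sdf(p):
    h=np.array([.019,.023,.060])-.004; q=np.abs(p-[0,0,.09])-h
    return np.linalg.norm(np.maximum(q,0),axis=1)+np.minimum(q.max(1),0)-.004
both=[]
for n in("top","side"):
    c=load(n+"0.npz");P=cloud(c);img=c["image"].astype(int)
    b=(P[...,2]>.008)&(P[...,0]>.4)&(P[...,0]<.62)&(P[...,1]>.2)&(P[...,1]<.42)
    m=b&(P[...,2]>.085)
    # exclude the bowl (z<.06) automatically
    v,u=np.nonzero(m);print(n,m.sum(),u.min(),u.max(),v.min(),v.max(),P[m].min(0),P[m].max(0))
    X=P[m];both.append(X)
    for lean in(None,np.radians(20)):
        f=lambda a:sdf((X-[a[0],a[1],a[4]])@Rm(a[2],a[3] if lean is None else lean))
        r=least_squares(f,[.48,.3,0,np.radians(20),.027],loss="soft_l1",f_scale=.001)
        print(r.x[:2],np.degrees(r.x[2:4]),r.x[4],"rms",np.sqrt((f(r.x)**2).mean()))
    fp=(P[...,0]>.38)&(P[...,0]<.56)&(P[...,1]>.2)&(P[...,1]<.40)&(P[...,2]>.004)&(P[...,2]<.03)&(img.max(-1)<75)
    print("foot",cv2.minAreaRect(P[fp][:,:2].astype(np.float32)*1000),fp.sum(),np.percentile(P[fp][:,2],[10,50,90]))
X=np.vstack(both);L=np.radians(20)
f=lambda a:sdf((X-[a[0],a[1],.027])@Rm(a[2],L))
r=least_squares(f,[.48,.3,0],loss="soft_l1",f_scale=.001);print("both",r.x[:2],np.degrees(r.x[2]),np.sqrt((f(r.x)**2).mean()))
from rig import robot,inverse_kinematics
print(robot.get_eef_rot())
E
```

```text
top 755 124 157 192 224 [0.5065 0.2854 0.0851] [0.5739 0.3388 0.1763]
[0.4544 0.3055] [ 6.5557 48.8894] 0.063860890553925 rms 0.006311101085176535
[0.5073 0.3118] [6.0745 8.7862] 0.026616170164032234 rms 0.0015529365308748625
foot ((459.3931884765625, 298.9396667480469), (189.9598388671875, 106.60001373291016), 15.177339553833008) 733 [0.0089 0.0121 0.0156]
side 490 212 232 116 148 [0.5089 0.284  0.0854] [0.5764 0.337  0.1745]
[0.5086 0.3109] [ 5.5655 19.9728] 0.025649235451200358 rms 0.0018085069033830319
[0.4978 0.268 ] [47.2926 20.    ] 0.035407495592175285 rms 0.009170134088084104
foot ((460.28741455078125, 294.35577392578125), (191.20846557617188, 102.1478271484375), 15.214712142944336) 388 [0.008  0.0116 0.019 ]
both [0.5079 0.3113] 5.987613728891037 0.0017845838568483212
[[ 0.2839  0.9589 -0.0006]
 [ 0.9589 -0.2839 -0.0017]
 [-0.0017 -0.0001 -1.    ]]
```

```bash
cat >>h.py <<'E'
def d2(deg): a=np.radians(deg); return np.array([np.cos(a),np.sin(a),0])
def down(xdeg,flip=False):
    x=d2(xdeg+(180 if flip else 0)); z=np.array([0,0,-1.]); return np.stack([x,np.cross(z,x),z],1)
def Rm(yaw,lean):
    cy,sy=np.cos(yaw),np.sin(yaw);cl,sl=np.cos(lean),np.sin(lean)
    return np.array([[cy,-sy,0],[sy,cy,0],[0,0,1]])@np.array([[cl,0,sl],[0,1,0],[-sl,0,cl]])
TY=-95.4; TO=np.array([.516,.0528,0]); SY=-93.9; PORT=np.array([.575,-.2447,.035])
MR=Rm(np.radians(6),np.radians(20)); MO=np.array([.508,.3113,.027])
def mtool(s):
    x=s*MR[:,1]; z=-MR[:,2]; return np.stack([x,np.cross(z,x),z],1)
E
python3 - <<'E'
from h import *
from rig import robot,inverse_kinematics as ik
np.set_printoptions(precision=1,suppress=True)
g=TO-.078*d2(TY); h=PORT*[1,1,0]-.078*d2(SY)
for fl in(0,1):
    for nm,p,y in(("tr",g,TY),("st",h,SY)):
        for z in(.24,.02): print(fl,nm,z,ik(p+[0,0,z],down(y+90,fl)))
    s=1-2*fl
    for a in(.12,.22,.3): print("meter",s,a,ik(MO+MR[:,2]*(a-.002),mtool(s)))
    for y in(0,45,90,-45): print("port",y,ik(PORT*[1,1,0]+[0,0,.15],down(y,fl)),ik(PORT*[1,1,0]+[0,0,.25],down(y,fl)))
E
```

```text
0 tr 0.24 [ 10.4  -4.1  79.9  -0.  104.2  15.8]
0 tr 0.02 [10.4 -0.  98.4 -0.  81.6 15.8]
0 st 0.24 [-19.3   5.8  69.8  -0.  104.3 -15.4]
0 st 0.02 [-19.3   9.7  88.1  -0.   82.2 -15.4]
meter 1 0.12 [ 23.7  27.4  56.6   6.6 115.  -70.5]
meter 1 0.22 [ 22.9  33.9  38.4   7.1 126.7 -69.8]
meter 1 0.3 [ 22.4  45.3  14.3   8.5 139.4 -68.1]
port 0 [-26.2   9.1  75.4  -0.   95.5 -26.2] [-26.2   9.3  65.1  -0.  105.7 -26.2]
port 45 [-26.2   9.1  75.4  -0.   95.5 -71.2] [-26.2   9.3  65.1  -0.  105.7 -71.2]
port 90 [ -26.2    9.1   75.4   -0.    95.5 -116.2] [ -26.2    9.3   65.1   -0.   105.7 -116.2]
port -45 [-26.2   9.1  75.4  -0.   95.5  18.8] [-26.2   9.3  65.1  -0.  105.7  18.8]
1 tr 0.24 None
1 tr 0.02 None
1 st 0.24 None
1 st 0.02 None
meter -1 0.12 [ 23.7  27.4  56.6   6.6 115.  109.5]
meter -1 0.22 [ 22.9  33.9  38.4   7.1 126.7 110.2]
meter -1 0.3 [ 22.4  45.3  14.3   8.5 139.4 111.9]
port 0 None None
port 45 [-26.2   9.1  75.4  -0.   95.5 108.8] [-26.2   9.3  65.1  -0.  105.7 108.8]
port 90 [-26.2   9.1  75.4  -0.   95.5  63.8] [-26.2   9.3  65.1  -0.  105.7  63.8]
port -45 None None
```

```bash
python3 - <<'E'
from h import *
from rig import robot,fingers,camera
np.set_printoptions(precision=4,suppress=True)
g=TO-.078*d2(TY); R=down(TY+90)
fingers.grip(.06,20)
robot.move_pose(g+[0,0,.22],R)
robot.movel(g+[0,0,.08],.15)
print(robot.movel(g+[0,0,.0205],.08,guard=8), robot.get_position())
fingers.grip(0.0,55); print("w",robot.get_width(),robot.get_wrist_force())
c=camera("top");np.savez("top1.npz",**c);crop(c,190,180,310,260,6,"pics/t1.png")
robot.movel(g+[0,0,.0345],.04); print(robot.get_position(),robot.get_wrist_force(),robot.get_wrist_torque())
for n in("top","side"):
    c=camera(n);np.savez(n+"2.npz",**c)
crop(c,180,110,300,240,4.5,"pics/s2.png")
crop(load("top2.npz"),190,180,310,260,6,"pics/t2.png")
print(robot.get_time_s())
E
```

```text
False [0.5237 0.1305 0.0209]
w 0.011561567493399764 [0.9209 0.4681 0.6764]
[0.5234 0.1305 0.0347] [ 0.0426  0.1369 -2.4583] [ 0.15    0.0098 -0.0001]
6.1917
```

View pics/s2.png

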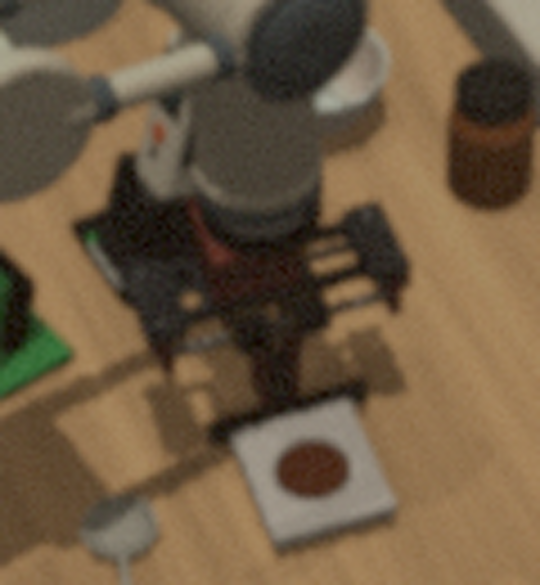

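View pics/t2.png

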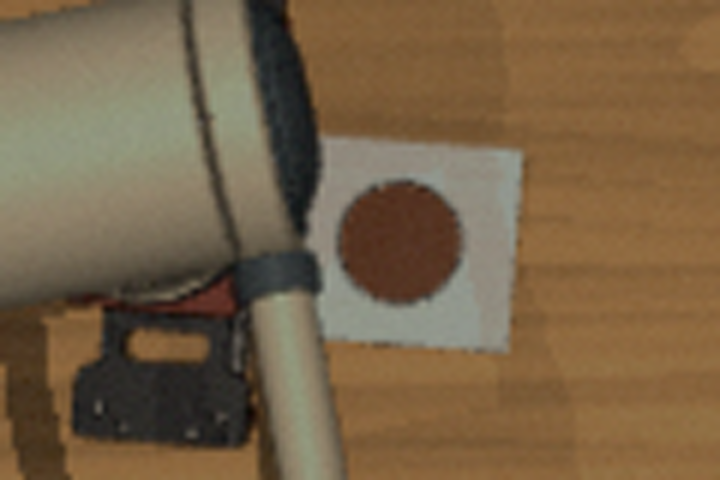

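```bash
python3 - <<'E'
from h import *
np.set_printoptions(precision=4,suppress=True)
for n in("top2","side2"):
    c=load(n+".npz");P=cloud(c);img=c["image"].astype(int)
    q=(np.abs(P[...,0]-.516)<.038)&(P[...,1]>.012)&(P[...,1]<.085)&(P[...,2]>.012)&(P[...,2]<.04)
    A=np.c_[P[q][:,:2]-[.516,.0528],np.ones(q.sum())];s=np.linalg.lstsq(A,P[q][:,2],rcond=None)[0];print(n,q.sum(),s)
    t=q&(img[...,0]-img[...,2]>30);print("tile",P[t].mean(0),t.sum())
    w=(np.abs(P[...,0]-.516)<.07)&(P[...,1]>-.02)&(P[...,1]<.11)&(P[...,2]>.015)&(P[...,2]<.03)&(img[...,1]>90)&(img[...,0]-img[...,2]<40)
    print("plate",cv2.minAreaRect(P[w][:,:2].astype(np.float32)*1000))
E
```

```text
top2 872 [-0.0034 -0.0116  0.024 ]
tile [0.5153 0.0531 0.0234] 298
plate ((514.3895263671875, 48.43813705444336), (86.81939697265625, 84.10443878173828), 84.7681655883789)
side2 489 [ 0.0039 -0.0051  0.0232]
tile [0.5162 0.0502 0.0227] 141
plate ((515.350830078125, 50.724639892578125), (100.24177551269531, 83.8765869140625), 84.0056381225586)
```

```bash
python3 - <<'E'
from h import *
from rig import robot,fingers,camera
np.set_printoptions(precision=4,suppress=True)
x=d2(SY); R=down(SY+90); y=d2(SY+90); z=.0335
base=PORT*[1,1,0]+[0,0,z]
robot.movel(base-(.078+.120)*x,.15,rotation=R)
c=camera("top");np.savez("top3.npz",**c);crop(c,270,150,430,250,5,"pics/t3.png")
c=camera("side");np.savez("side3.npz",**c);crop(c,240,190,360,330,4.2,"pics/s3.png")
print(robot.get_position(),robot.get_wrist_force(),robot.get_time_s())
E
```

```text
[ 0.5883 -0.0463  0.0335] [ 0.2663  0.5847 -2.9149] 7.7
```

View pics/t3.png

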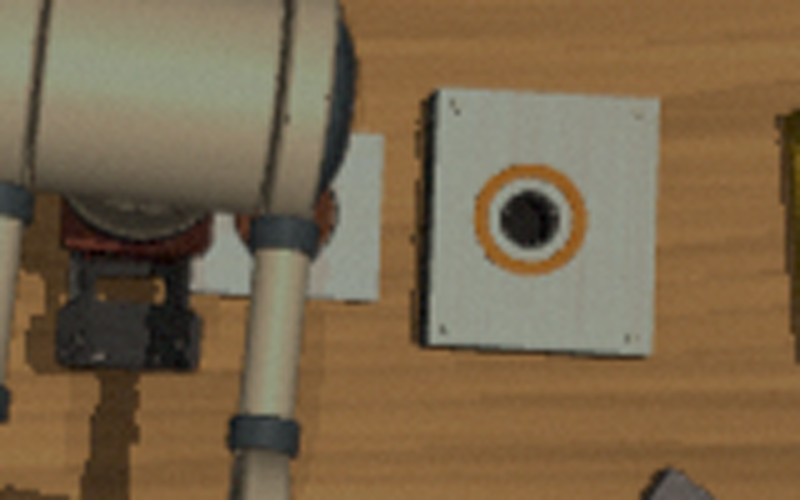

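View pics/s3.png

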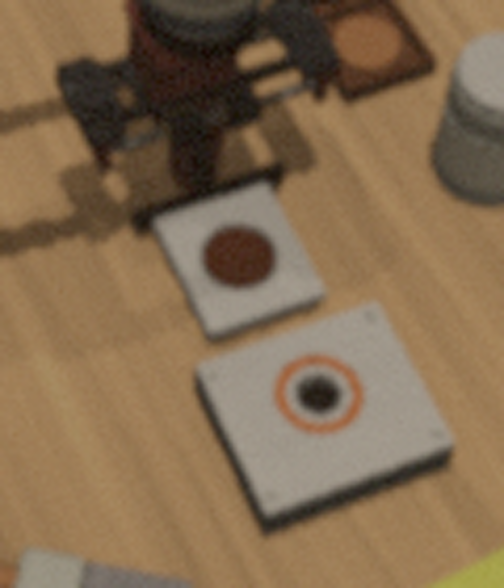

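```bash
python3 - <<'E'
from h import *
np.set_printoptions(precision=4,suppress=True)
c=load("top3.npz");s=load("side3.npz");y=d2(SY+90)
def P(c,pts,u0,v0,sc,z):
    p=(np.array(pts,float)+.5)/sc-.5+[u0,v0]; return atz(c,p[:,0],p[:,1],np.full(len(p),z))
e=P(c,[(384,133),(379,300)],270,150,5,.0226);r=P(c,[(530.5,219.5)],270,150,5,.035)
print(e,r,"lat",(e.mean(0)-r[0])@y,"yaw edge",np.degrees(np.arctan2(*(e[0]-e[1])[[1,0]])))
e=P(s,[(153,219),(268,181),(325,297),(212,338)],240,190,4.2,.0226);t=P(s,[(239.5,257)],240,190,4.2,.0216);r=P(s,[(318.5,394.5)],240,190,4.2,.035)
print(e,t,r,"lat tile",(t[0]-r[0])@y,"lat tray",(e.mean(0)-r[0])@y,"dist",(t[0]-r[0])@d2(SY),"yaw",[np.degrees(np.arctan2(*(b-a)[[1,0]])) for a,b in((e[0],e[3]),(e[1],e[2]))])
l=P(s,[(198,368),(375,303),(452,448),(265,517)],240,190,4.2,.035);print([np.degrees(np.arctan2(*(b-a)[[1,0]])) for a,b in((l[0],l[3]),(l[1],l[2]))])
for n,k in(("t",c),("s",s)):
    Q=cloud(k);img=k["image"].astype(int)
    m=(np.hypot(Q[...,0]-.575,Q[...,1]+.2447)<.04)&(img[...,0]-img[...,2]>60);rc=np.array(cv2.minAreaRect(Q[m][:,:2].astype(np.float32))[0])
    m=(np.hypot(Q[...,0]-.583,Q[...,1]+.125)<.04)&(img[...,0]-img[...,2]>30)&(Q[...,2]>.012)&(Q[...,2]<.03);tc=Q[m].mean(0)[:2]
    print(n,rc,tc,(tc-rc)@y[:2])
E
```

```text
[[ 0.6213 -0.175   0.0226]
 [ 0.5371 -0.1698  0.0226]] [[ 0.5748 -0.2444  0.035 ]] lat -0.0004495713537011819 yaw edge -3.489067212448758
[[ 0.5442 -0.0747  0.0226]
 [ 0.6295 -0.0808  0.0226]
 [ 0.6189 -0.1796  0.0226]
 [ 0.5376 -0.1748  0.0226]] [[ 0.5831 -0.1268  0.0216]] [[ 0.5753 -0.2465  0.035 ]] lat tile -0.00030547234937190515 lat tray -0.0008290974562621312 dist -0.12001163682873547 yaw [np.float64(-93.78987037804454), np.float64(-96.15932891051806)]
[np.float64(-95.33632437278015), np.float64(-95.2193909016529)]
t [ 0.5746 -0.2441] [ 0.5794 -0.1332] -0.0027388712623017766
s [ 0.5743 -0.2457] [ 0.5825 -0.126 ] 5.924106672711995e-05
```

```bash
python3 - <<'E'
from h import *
from rig import robot,fingers,camera
np.set_printoptions(precision=3,suppress=True)
x=d2(SY); y=d2(SY+90); z=.0335
base=PORT*[1,1,0]+[0,0,z]
for o in(.085,.07,.05,.03,.015,.008):
    g=robot.movel(base-(.078+o)*x,.06,guard=10)
    F=robot.get_wrist_force();print(o,g,"along",F@x,"lat",F@y,"z",F[2],robot.get_position())
    if g:break
print(robot.get_time_s())
E
```

```text
0.085 False along 0.6436934511371001 lat -0.0802763980599749 z -3.1047074255756306 [ 0.586 -0.082  0.033]
0.07 False along 0.3945732441665751 lat 0.3579766510706475 z -2.6738031346465396 [ 0.585 -0.097  0.033]
0.05 False along 0.035531130321432076 lat 0.3689711788497499 z -2.7424888472242026 [ 0.584 -0.117  0.033]
0.03 False along 0.3304215295106207 lat 0.4074709123315572 z -2.6165286124553617 [ 0.582 -0.137  0.033]
0.015 False along -0.0012674474470308914 lat 0.4399613937406929 z -3.0561276230462906 [ 0.581 -0.152  0.033]
0.008 False along 0.7184537225596772 lat -0.27292887596522386 z -2.269566601381723 [ 0.581 -0.159  0.033]
10.4667
```

```bash
python3 - <<'E'
from h import *
from rig import robot,fingers,camera
np.set_printoptions(precision=4,suppress=True)
x=d2(SY); y=d2(SY+90)
b=PORT*[1,1,0]
p=robot.get_position(); print(robot.movel(p-[0,0,.004],.02,guard=2.5),robot.get_position(),robot.get_wrist_force())
z=robot.get_position()[2]
g=robot.movel(b+[0,0,z]-(.078-.006)*x,.03,guard=10); F=robot.get_wrist_force()
print(g,F@x,F@y,F[2],"offset",(robot.get_position()-b)@x+.078)
c=camera("top");np.savez("top4.npz",**c);crop(c,290,150,430,250,5,"pics/t4.png")
c=camera("side");np.savez("side4.npz",**c);crop(c,240,190,360,330,4.2,"pics/s4.png")
print(robot.get_time_s())
E
```

```text
True [ 0.5812 -0.1591  0.0304] [-0.1289 -0.0217  5.6937]
True -2.139404201522879 -0.09811923438341733 3.8923841139404285 offset -0.002037194143530291
11.1667
```

View pics/s4.png

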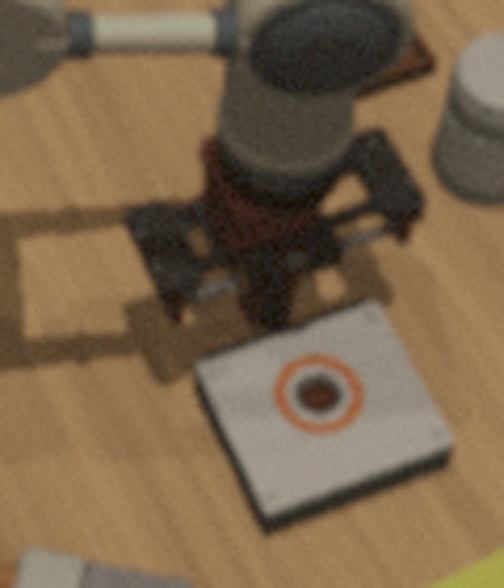

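View pics/t4.png

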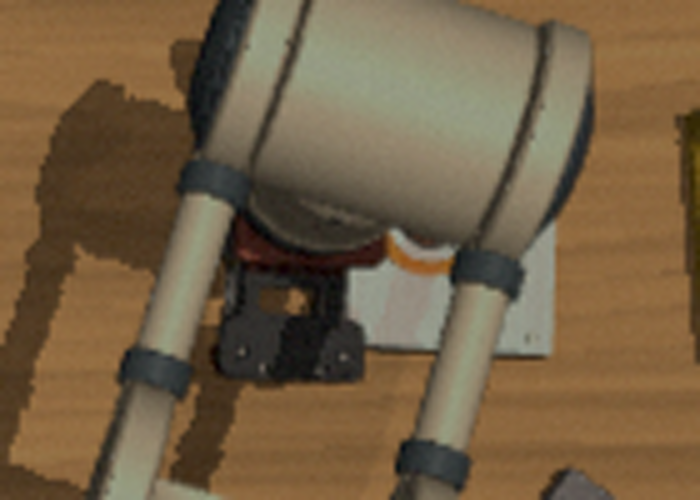

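```bash
python3 - <<'E'
from h import *
from rig import robot,fingers,camera
np.set_printoptions(precision=4,suppress=True)
x=d2(SY); y=d2(SY+90); b=PORT*[1,1,0]
for i in range(6):
    p=robot.get_position()
    g=robot.movel(p+.001*x,.01,guard=15); F=robot.get_wrist_force()
    print(g,F@x,F@y,F[2],"offset",(robot.get_position()-b)@x+.078,robot.get_wrist_torque())
    if F@x<-12: break
print(robot.get_time_s())
E
```

```text
False -4.925864670805066 -0.5447101153074013 3.5037736319264656 offset -0.0020199902191980756 [ 0.2216 -0.0324 -0.2576]
False -6.41677768438715 -1.3743519380448772 3.875025163322595 offset -0.0019996964444705667 [ 0.2393 -0.0427 -0.2751]
False -5.959035913647334 -0.8317779290453595 3.875119396061614 offset -0.0020344507302313963 [ 0.2505 -0.0455 -0.2496]
False -5.6440075697451295 -1.6338614264925073 3.6168901613414937 offset -0.002011923037943106 [ 0.208  -0.0279 -0.2506]
False -5.431820378722579 -1.1576440968412818 2.7687185230397056 offset -0.002040661557713222 [ 0.2664 -0.0937 -0.2501]
False -6.403247405842368 -0.25400100397098424 3.4905205682461964 offset -0.002028298353568672 [ 0.2109 -0.0845 -0.2437]
12.725
```

```bash
python3 - <<'E'
from h import *
from rig import robot,fingers,camera
np.set_printoptions(precision=4,suppress=True)
x=d2(SY); y=d2(SY+90); b=PORT*[1,1,0]
p=robot.get_position()
for d in(.002,.003,.004):
    g=robot.movel(p+d*x,.02,guard=25); F=robot.get_wrist_force()
    print(g,F@x,F@y,F[2],"offset",(robot.get_position()-b)@x+.078,"lat",(robot.get_position()-b)@y,robot.get_wrist_torque())
    if F@x<-18: break
R=robot.get_eef_rot();print(np.degrees(np.arctan2(R[1,0],R[0,0])))
print(robot.get_time_s())
E
```

```text
False -9.19709012917031 -0.7591015437852793 4.251954872662227 offset -0.0019214018605334948 lat 0.00044904695865087026 [ 0.6763  0.0183 -0.2699]
False -11.532409589537204 -1.3504761408253037 4.6578806754379105 offset -0.0018345806082988025 lat 0.0004692360263617595 [ 1.1479  0.0081 -0.2129]
False -13.783548975330927 -1.0747446351024779 5.382423337156551 offset -0.001699511513274507 lat 0.000463536501665128 [ 1.6425 -0.0349 -0.3383]
-3.711445699909157
13.475
```

```bash
python3 - <<'E'
from h import *
from rig import robot,fingers,camera
np.set_printoptions(precision=4,suppress=True)
p=robot.get_position()
fingers.grip(.05,20); 
p=robot.get_position(); robot.movel(p*[1,1,0]+[0,0,.20],.2)
print(robot.get_wrist_force())
robot.move_pose([.5,.13,.27],down(-5.4))
c=camera("top");np.savez("top5.npz",**c);crop(c,320,150,430,230,7,"pics/t5.png")
c=camera("side");np.savez("side5.npz",**c);crop(c,250,220,360,320,5.5,"pics/s5.png")
print(robot.get_time_s())
E
```

```text
[ 0.111   0.0564 -0.947 ]
16.5417
```

View pics/s5.png

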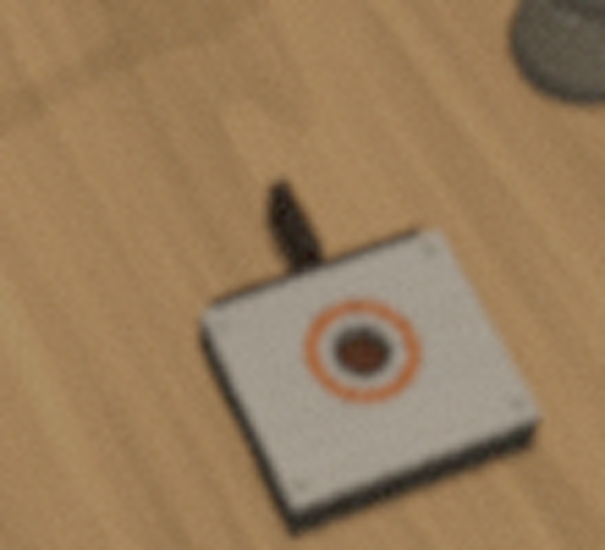

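View pics/t5.png

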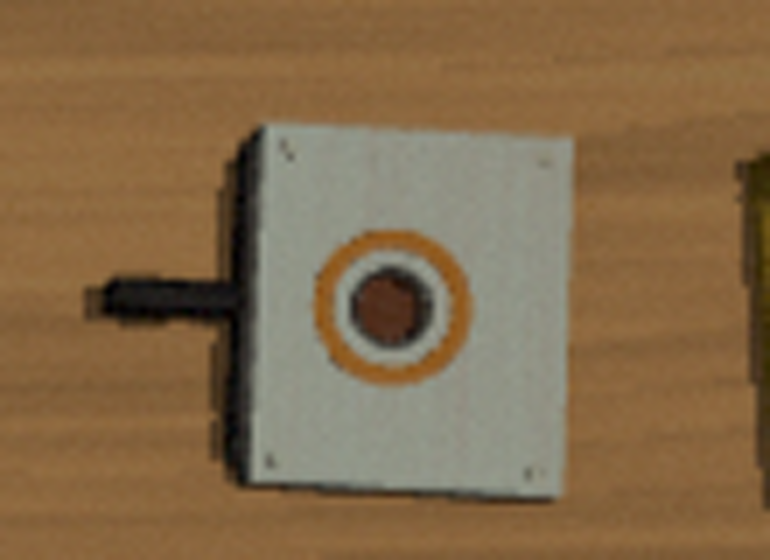

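```bash
python3 - <<'E'
from h import *
np.set_printoptions(precision=4,suppress=True)
c=load("top5.npz")
def P(pts,z):
    p=(np.array(pts,float)+.5)/7-.5+[320,150]; return atz(c,p[:,0],p[:,1],np.full(len(p),z))
r=P([(392,307)],.035)[0]; f=P([(104,298)],.043)[0]
print(r,f,(f-r)@d2(SY),(f-r)@d2(SY+90))
for n in("top5","side5"):
    k=load(n+".npz");Q=cloud(k);d=Q-[r[0],r[1],0]; a=d@d2(SY);l=d@d2(SY+90)
    for lo in(-.055,-.052,-.050,-.048,-.046): 
        m=(a>lo-.001)&(a<lo+.001)&(np.abs(l)<.05)&(Q[...,2]>.0);print(n,lo,m.sum(),np.median(Q[m][:,2]) if m.any() else "")
    m=(np.abs(l)<.006)&(Q[...,2]>.034)&(Q[...,2]<.05)&(a<-.055)&(a>-.13);print("fin far end",np.sort(a[m])[:4], np.median(Q[m][:,2]))
E
```

```text
[ 0.5749 -0.244   0.035 ] [ 0.5791 -0.1415  0.043 ] -0.10260637625650477 -0.002838968260368295
top5 -0.055 31 0.006092931096311371
top5 -0.052 42 0.033880736883569296
top5 -0.05 19 0.03484513004098577
top5 -0.048 41 0.034208763193373626
top5 -0.046 38 0.03491095686415291
fin far end [-0.1008 -0.1008 -0.1003 -0.0992] 0.04289633538405413
side5 -0.055 5 0.04152132268077957
side5 -0.052 17 0.03404437441791286
side5 -0.05 26 0.03424717281432621
side5 -0.048 24 0.03387840967709477
side5 -0.046 19 0.03343941426908548
fin far end [-0.0962 -0.0962 -0.0953 -0.0947] 0.041473931476836645
```

```bash
python3 - <<'E'
from h import *
np.set_printoptions(precision=1,suppress=True,linewidth=150)
k=load("top5.npz");Q=cloud(k);r=np.array([.5749,-.244,0]);d=Q-r;a=d@d2(SY)*1e3;l=d@d2(SY+90)*1e3
m=(np.abs(l)<54)&(np.abs(l)>10)&(a>-66)&(a<-40)
for b in range(-62,-40):
    q=m&(a>=b)&(a<b+1); print(b,q.sum(),np.percentile(Q[q][:,2]*1e3,[10,50,90]) if q.any() else "",k["image"][q].mean() if q.any() else "")
# fin far end per row
m=(np.abs(l)<9)&(a<-85)&(a>-112)
i=np.argsort(a[m]);print(np.c_[a[m],l[m],Q[m][:,2]*1e3,k["image"][m].mean(1)][i][:60:1])
E
```

```text
-62 6 [-1.6  0.2  2. ] 99.83333333333333
-61 11 [1.  2.5 3.7] 97.81818181818181
-60 22 [-2.5  0.9  2.8] 95.86363636363636
-59 4 [-2.   1.4  2.9] 73.5
-58 21 [-1.   1.4  3.2] 65.85714285714286
-57 10 [-1.7  0.4  2.5] 54.9
-56 9 [0.4 3.1 4.3] 54.81481481481482
-55 25 [-1.9  0.9 15.6] 47.93333333333333
-54 55 [ 5.2 23.9 33.2] 19.375757575757575
-53 25 [-0.4 32.2 36. ] 35.12
-52 22 [-3.2 32.8 36. ] 37.18181818181818
-51 8 [33.1 36.2 38.5] 55.916666666666664
-50 9 [31.8 33.6 35.7] 58.51851851851852
-49 3 [30.4 33.5 36.5] 78.11111111111111
-48 33 [21.4 34.2 38.2] 101.67676767676768
-47 16 [21.2 34.  36.3] 119.41666666666667
-46 19 [27.7 36.2 39.5] 135.4561403508772
-45 14 [33.6 35.2 37.1] 144.76190476190476
-44 8 [30.4 33.4 36.8] 143.375
-43 24 [34.4 35.7 39.5] 144.29166666666666
-42 10 [33.4 35.2 38.8] 142.26666666666668
-41 11 [33.9 36.9 38.5] 140.87878787878788
[[-112.     2.3    0.2   99.7]
 [-111.6    0.1   -2.7  102.3]
 [-111.5   -8.     0.1   93.7]
 [-111.5   -5.2   -1.2   91.3]
 [-111.5   -2.5   -2.6   99.3]
 [-109.5   -3.1    3.2  102.3]
 [-109.4    2.4    0.3  100.7]
 [-109.2   -
[... 931 characters left out ...]
.2   -0.9   93.7]
 [ -99.3   -7.9    4.8   90.7]
 [ -99.1   -2.8   47.    24.3]
 [ -99.1    3.1   -1.    41.3]
 [ -99.1   -0.1   45.5   16. ]
 [ -99.1    5.8   -2.4   37. ]
 [ -99.    -4.8    0.6   63. ]
 [ -98.9    0.6   -2.1   36. ]
 [ -98.9   -2.    -1.5   31.3]
 [ -98.9    2.8   42.5   11. ]
 [ -98.7   -4.8   43.8   12.7]
 [ -97.7   -6.2   35.1   13.3]
 [ -97.     8.1    1.1   42. ]
 [ -96.9    2.3   46.9   27.7]
 [ -96.6    0.1   45.1   26. ]
 [ -96.5   -4.8    1.7   56. ]
 [ -96.3   -2.1   43.    25. ]
 [ -96.2   -4.7   43.6    9.7]
 [ -95.8   -6.8   40.9    6.3]
 [ -95.8   -6.7   -4.5   90.7]
 [ -95.4   -6.3   14.6   47.3]
 [ -94.3   -5.2   48.6   19.7]
 [ -94.2    2.7   44.7   21.7]]
```

Both views show the front plate against the stage, with the brown tile visible through the port. The top-view depth puts the plate outer edge at about -53 mm and the fin tip at about -100 mm, within roughly 1 mm of home. To be sure, I'll nudge the fin end with closed fingers so the plate can square itself.

```bash
python3 - <<'E'
from h import *
from rig import robot,fingers,camera
np.set_printoptions(precision=4,suppress=True)
x=d2(SY); y=d2(SY+90); b=PORT*[1,1,0]
fingers.grip(0,20)
s=b-.128*x+[0,0,.20]
robot.move_pose(s,down(SY+90)); robot.movel(b-.128*x+[0,0,.032],.2)
g=robot.movel(b-.100*x+[0,0,.032],.04,guard=8)
print(g,(robot.get_position()-b)@x,robot.get_wrist_force()@x)
p=robot.get_position()
for dd in(.0015,.003):
    g=robot.movel(p+dd*x,.02,guard=20); F=robot.get_wrist_force();print(g,(robot.get_position()-b)@x,F@x,F@y,F[2],robot.get_wrist_torque())
    if F@x<-12:break
robot.movel(p-.02*x,.1); robot.movel(p-.02*x+[0,0,.2],.25)
print(robot.get_time_s())
E
```

```text
True -0.11229432710696415 -1.856184711859461
False -0.112091187167645 -7.054675380781395 -0.7809650238619849 1.5289600679541129 [ 1.0113  0.087  -0.0054]
False -0.11200224918998596 -11.33811631731449 -0.13439756176515927 1.791527292319491 [ 1.6426  0.0373 -0.0309]
21.775
```

```bash
python3 - <<'E'
from h import *
from rig import robot,fingers,camera
np.set_printoptions(precision=4,suppress=True)
fingers.grip(.076,20)
a=MR[:,2]
robot.move_pose(MO+a*.225,mtool(1))
c=camera("side");np.savez("side6.npz",**c);crop(c,170,70,290,190,5,"pics/s6.png")
print(robot.get_position(),MO+a*.225,robot.get_time_s())
E
```

```text
[0.5851 0.3181 0.2389] [0.5845 0.3193 0.2384] 24.6417
```

View pics/s6.png

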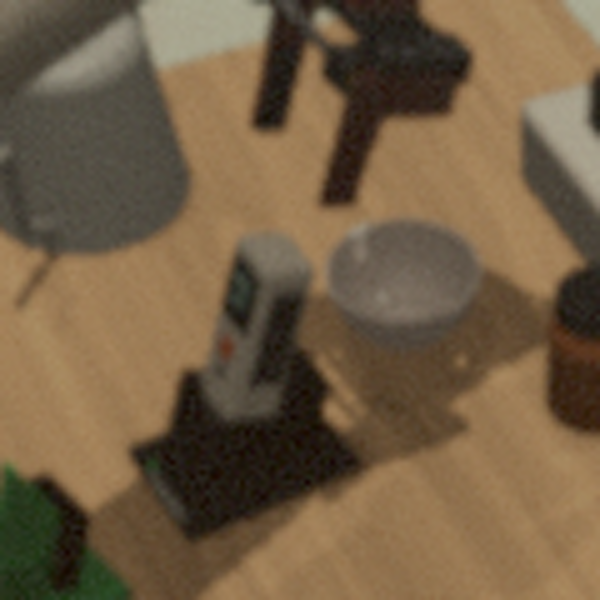

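```bash
python3 - <<'E'
from h import *
from rig import robot,fingers,camera
np.set_printoptions(precision=4,suppress=True)
a=MR[:,2]
g=robot.movel(MO+a*.155,.12,guard=6); print(g,robot.get_wrist_force())
if not g:
    g=robot.movel(MO+a*.118,.06,guard=6); print(g,robot.get_position()-MO-a*.118,robot.get_wrist_force())
c=camera("side");np.savez("side7.npz",**c);crop(c,170,70,290,190,5,"pics/s7.png")
c=camera("top");np.savez("top7.npz",**c);crop(c,90,160,230,260,5,"pics/t7.png")
print(robot.get_time_s())
E
```

```text
False [ 0.3746  0.6671 -0.0562]
False [0.0001 0.0001 0.0004] [-0.6009  0.8878 -0.0003]
26.2417
```

View pics/s7.png

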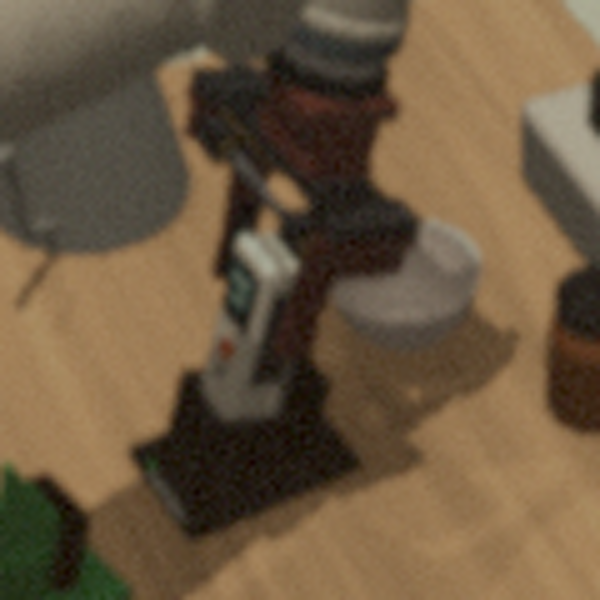

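View pics/t7.png

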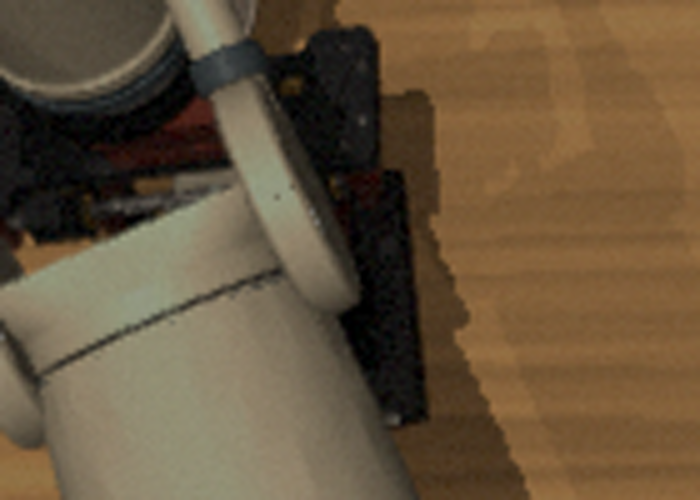

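```bash
python3 - <<'E'
from h import *
from rig import robot,fingers,camera
np.set_printoptions(precision=4,suppress=True)
a=MR[:,2]
fingers.grip(.02,40); print("w",robot.get_width(),robot.get_wrist_force(),robot.get_wrist_torque())
p=robot.get_position()
g=robot.movel(p+a*.02,.05,guard=15); print(g,robot.get_wrist_force())
if not g:
    g=robot.movel(p+a*.088,.1,guard=15); print(g,robot.get_wrist_force(),robot.get_width())
c=camera("side");np.savez("side8.npz",**c);crop(c,170,50,290,190,4.2,"pics/s8.png")
print(robot.get_position(),robot.get_time_s())
E
```

```text
w 0.04551633099244443 [-0.9298 -0.9037  0.1679] [ 0.0737 -0.1351 -0.0313]
False [-0.2573 -0.5483 -0.7678]
False [-0.1566  0.1711 -1.5695] 0.04620317910325868
[0.5778 0.3186 0.2195] 28.25
```

View pics/s8.png

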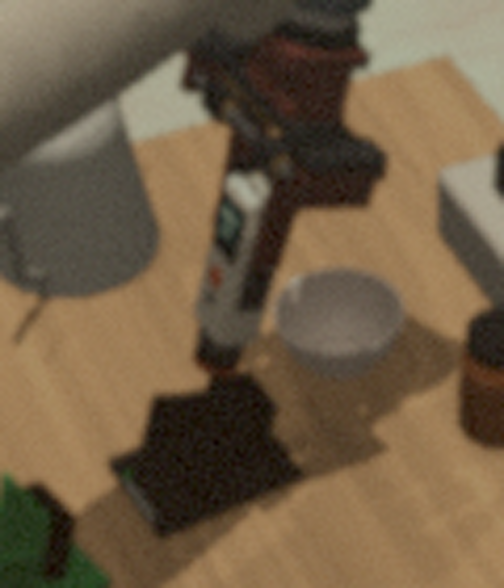

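```bash
python3 - <<'E'
from h import *
from rig import robot,fingers,camera
np.set_printoptions(precision=4,suppress=True)
p=robot.get_position()
robot.movel([p[0],p[1],.262],.15)
R=down(45)
robot.move_pose([.575,-.2447,.26],R)
robot.sleep(.3)
for n in("top","side"):
    c=camera(n);np.savez(n+"9.npz",**c)
crop(c,220,110,380,330,2.7,"pics/s9.png");crop(load("top9.npz"),300,130,440,240,5,"pics/t9.png")
print(robot.get_position(),robot.get_eef_rot(),robot.get_wrist_force(),robot.get_wrist_torque(),robot.get_width(),robot.get_time_s())
E
```

```text
[ 0.5751 -0.2445  0.26  ] [[ 0.7068  0.7074 -0.0001]
 [ 0.7074 -0.7068  0.0001]
 [ 0.     -0.0001 -1.    ]] [ 0.132  -0.3055 -2.2669] [-0.031   0.0431  0.0047] 0.045976133725431925 31.1
```

View pics/s9.png

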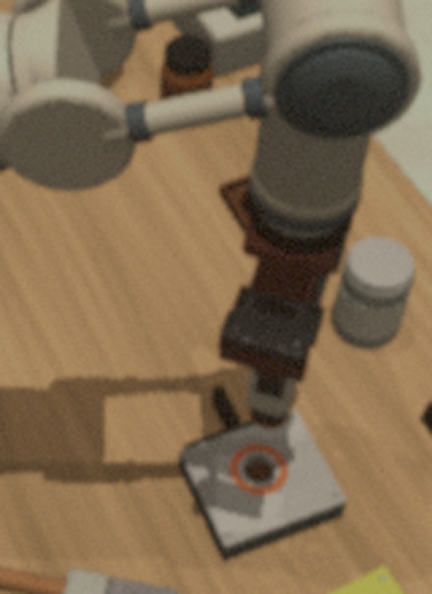

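View pics/t9.png

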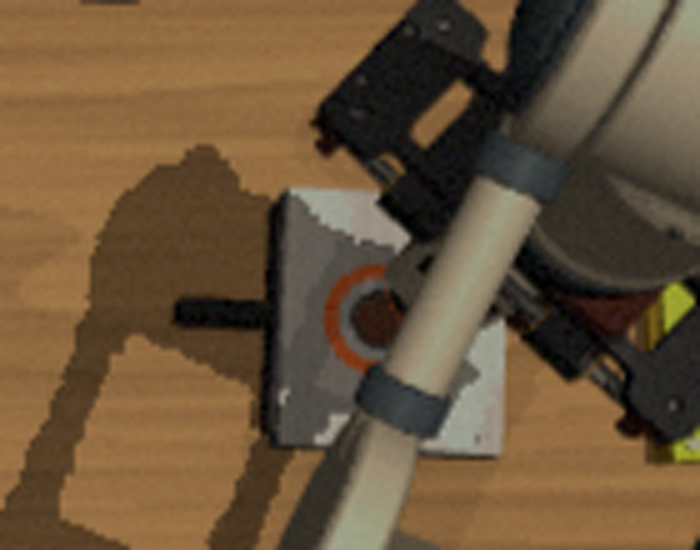

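```bash
python3 - <<'E'
from h import *
from rig import robot,fingers,camera
np.set_printoptions(precision=4,suppress=True)
robot.move_pose([.575,-.2447,.22],down(-38))
robot.movel([.575,-.2447,.172],.08,guard=8)
robot.sleep(.3)
c=camera("side");np.savez("side10.npz",**c)
crop(c,260,150,360,290,4.2,"pics/s10.png")
print(robot.get_position(),robot.get_wrist_force(),robot.get_time_s())
P=cloud(c);p=robot.get_position();R=robot.get_eef_rot()
d=(P-p)@R   # tool coords: x=my, z down
m=(np.abs(d[...,0])<.03)&(np.abs(d[...,1])<.035)&(P[...,2]>.03)&(P[...,2]<.2)
img=c["image"].astype(int)
for z in np.arange(.05,.18,.01):
    q=m&(P[...,2]>z)&(P[...,2]<z+.01)
    if q.sum()>3: print(round(z,3),q.sum(),"my",np.percentile(d[q][:,0],[3,97])*1e3,"ty",np.percentile(d[q][:,1],[5,50,95])*1e3)
E
```

```text
[ 0.5751 -0.2448  0.1724] [ 0.4648  0.7883 -2.8195] 33.5
0.05 12 my [-9.2801 17.923 ] ty [ 8.3676 17.0241 18.5504]
0.06 28 my [-14.1214  17.0811] ty [10.2362 16.4324 19.8526]
0.07 19 my [-11.5553  12.8663] ty [14.5006 18.0275 20.2663]
0.08 15 my [-14.2656  11.6233] ty [17.6567 19.1979 21.179 ]
0.09 31 my [-17.4706  21.0343] ty [17.6951 20.2698 21.8876]
0.1 36 my [-20.8279  21.8072] ty [16.608  20.3254 21.637 ]
0.11 41 my [-20.9694  22.5955] ty [16.6589 20.3194 21.8507]
0.12 36 my [-19.1115  20.4495] ty [18.6175 20.5142 21.4905]
0.13 43 my [-20.4954  23.1244] ty [15.4784 20.3368 22.1077]
0.14 41 my [-21.9665  22.5994] ty [12.0685 20.4777 22.4974]
0.15 49 my [-22.5115  26.813 ] ty [11.4758 20.2633 22.5665]
0.16 51 my [-27.9175  26.1912] ty [12.1992 20.0885 22.7321]
0.17 57 my [-28.7945  26.5191] ty [11.3999 19.9952 22.3777]
```

View pics/s10.png

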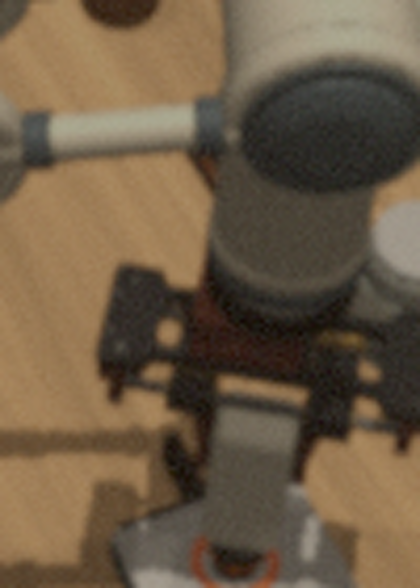

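```bash
python3 - <<'E'
from h import *
from rig import robot,fingers,camera
np.set_printoptions(precision=4,suppress=True)
xy=[.575,-.2447]
def F():
    f=[]
    for _ in range(8): robot.sleep(.02); f.append(robot.get_wrist_force())
    return np.mean(f,0)
f0=F();print(f0)
z=.157; g=robot.movel(xy+[z],.05,guard=4); print(g)
while not g and z>.147:
    f=F()-f0; print(round(z,4),robot.get_position(),f)
    if f[2]>5: break
    z-=.001; g=robot.movel(xy+[z],.01,guard=6)
print(g,robot.get_time_s(),robot.get_wrist_torque())
c=camera("side");np.savez("side11.npz",**c)
crop(c,270,210,360,300,6,"pics/s11.png")
E
```

```text
[-0.0162  0.1059 -2.3614]
False
0.157 [ 0.5751 -0.2448  0.1573] [ 0.1749 -0.099   0.4061]
0.156 [ 0.575  -0.2447  0.1561] [-0.1125 -0.205   0.2934]
0.155 [ 0.575  -0.2447  0.155 ] [ 0.0789  0.0492 -0.084 ]
0.154 [ 0.575  -0.2447  0.154 ] [ 0.2354 -0.0142  0.09  ]
0.153 [ 0.5751 -0.2448  0.1534] [-0.1008 -0.0652  2.1375]
0.152 [ 0.5751 -0.2447  0.1524] [-0.0843  0.0465  4.6075]
0.151 [ 0.5751 -0.2448  0.1513] [0.1084 0.4587 5.6594]
False 36.5167 [-0.0235  0.1473  0.0273]
```

View pics/s11.png

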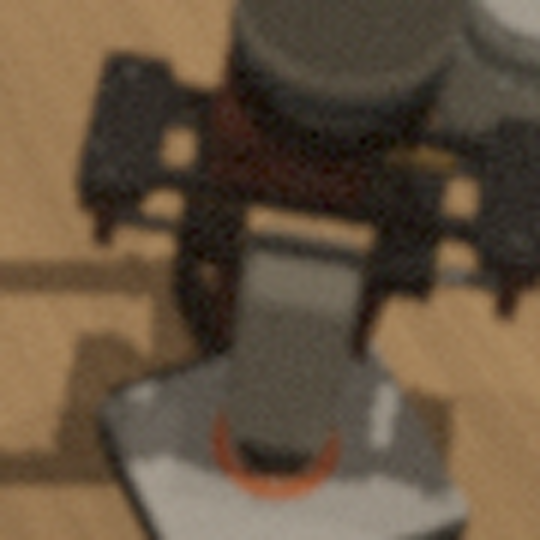

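```bash
python3 - <<'E'
from h import *
c=load("side11.npz")
# overlay predicted circles
img=cv2.resize(c["image"][272:302,298:338,::-1],None,fx=18,fy=18,interpolation=cv2.INTER_CUBIC)
o=img.copy()
s=load("side5.npz")
def proj(X):
    K=c["camera_matrix"];d=(X-c["xyz"])@c["orientation"];return np.c_[K[0,0]*d[:,0]/-d[:,2]+K[0,2],-K[1,1]*d[:,1]/-d[:,2]+K[1,2]]
t=np.linspace(0,2*np.pi,100)
# refit ring centre from side5 image: project-model against orange mask
im=s["image"].astype(int);mk=(im[...,0]-im[...,2]>70);v,u=np.nonzero(mk);k=(u>300)&(u<335)&(v>268)&(v<300);
X=atz(s,u[k].astype(float),v[k].astype(float),np.full(k.sum(),.035))
from scipy.optimize import least_squares
r=least_squares(lambda a:np.hypot(X[:,0]-a[0],X[:,1]-a[1])-a[2],[.575,-.246,.0245],loss="soft_l1",f_scale=.002).x;print(r,k.sum())
for rad,col in((.028,(0,255,0)),(.021,(0,255,0)),(.018,(255,0,0))):
    q=proj(np.c_[r[0]+rad*np.cos(t),r[1]+rad*np.sin(t),np.full(100,.035)]);q=((q-[298,272]+.5)*18-.5).astype(np.int32)
    cv2.polylines(o,[q],True,col,1)
cv2.imwrite("pics/z11.png",np.vstack([img[150:],o[150:]])[:, :][:800])
print(img.shape)
E
python3 -c "
import cv2;i=cv2.imread('pics/z11.png');print(i.shape);cv2.imwrite('pics/z11b.png',cv2.resize(i,None,fx=.75,fy=.75))"
```

```text
[ 0.57566637 -0.24585072  0.02438547] 97
(540, 720, 3)
(780, 720, 3)
```

View pics/z11b.png

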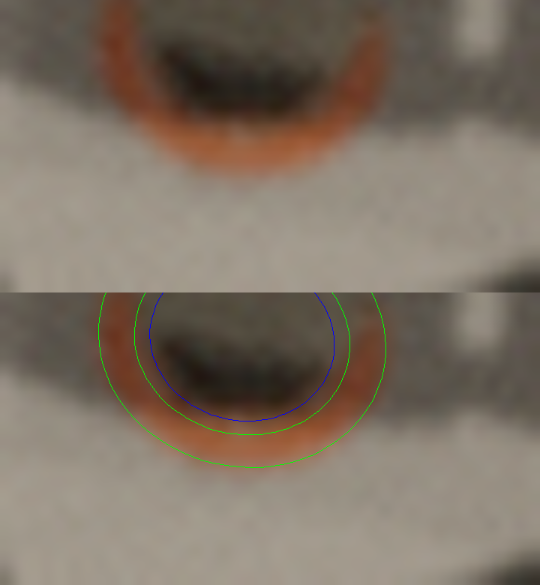

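The nose is centred in the ring: dark nose edges at about 160 and 325, against 150 and 335 predicted, and the light gap to the ring lies where expected. Next I'll press to half way.

```bash
python3 - <<'E'
from h import *
from rig import robot,fingers,camera
np.set_printoptions(precision=4,suppress=True)
xy=[.575,-.2447]
f0=-2.30
def F():
    f=[]
    for _ in range(15): robot.sleep(.02); f.append(robot.get_wrist_force())
    return np.mean(f,0)
z=.151
while z>.146:
    f=F()[2]-f0; print(round(z,4),robot.get_position(),f)
    if f>7.5: break
    z-=min(.001,max(.0003,(7.8-f)/1.2e3*.9)); robot.movel(xy+[z],.01,guard=8)
print(F()[2]-f0,robot.get_wrist_torque(),robot.get_width(),robot.get_time_s())
for n in("side","top"):
    c=camera(n);np.savez(n+"12.npz",**c)
crop(load("side12.npz"),240,170,370,300,4.5,"pics/s12.png"); cv2.imwrite("pics/t12.png",load("top12.npz")["image"][:,:,::-1])
E
```

```text
0.151 [ 0.5752 -0.2448  0.1512] 5.9780106424756045
0.15 [ 0.5751 -0.2448  0.1502] 6.890901871058054
0.1493 [ 0.5751 -0.2448  0.1496] 7.639462578680741
7.6176418555165 [-0.0622 -0.0742 -0.0148] 0.045850778685188984 38.0667
```

View pics/s12.png

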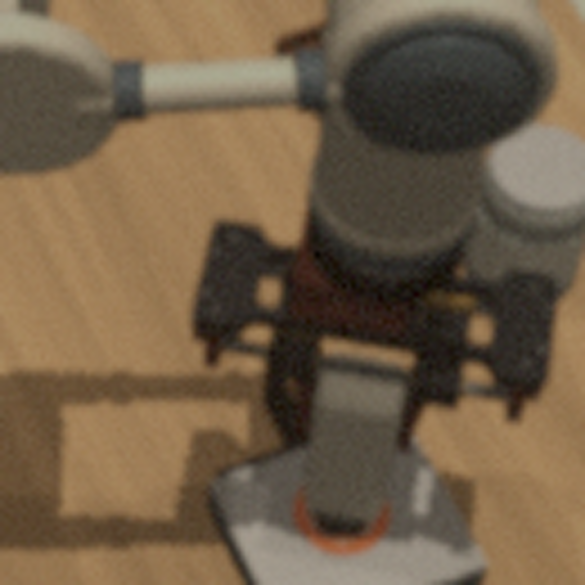

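View pics/t12.png

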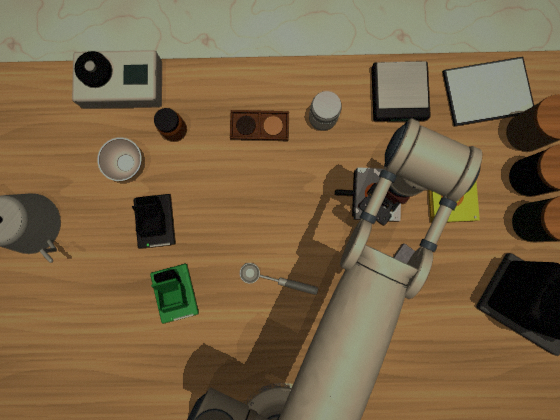

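The net push is 7.6 N (about 3.9 mm of nose travel) and the meter is upright. The fin still shows at the stage front, and the bystanders that the pictures show are where they were. Handing in.

```bash
python3 - <<'E'
from rig import robot,finish_job
print(robot.get_wrist_force(),robot.get_position(),robot.get_time_s()); finish_job()
E
```

```text
[2.42359634e-01 2.92228446e-03 5.35114172e+00] [ 0.57514372 -0.24473519  0.14958796] 38.1667
the job is handed in; nothing more can be done
```

I handed the job in at 38.2 s with the tray home in the stage and the meter still held, pressed on the port.

- **Tray:** I slid it in by its fin until it hit a firm stop, then nudged the fin end again with about 11 N, and it did not move. The top-view depth agrees with closed to about 1 mm. One hand-picked fin-tip reading suggested 3 to 4 mm out, and the wrist position read 2 mm short. I put both down to reading and calibration error, because the stop was hard. The tile was visible through the port afterwards.
- **Meter:** I drew it out of the dark dock along its own axis. It is upright, as its back face was vertical over the height measured. It is centred in the orange ring to about 1 mm by the side camera.
- **Press:** The last averaged push was about 7.6 N, with about 3.9 mm of wrist travel after contact. That is roughly half way; the nose travel itself was not read directly.
- **Bystanders:** In the last top view everything visible was in place. The arm hid most of the brush there, so I could not check it.

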